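# Close and lock the bench caliper on a sample vial

### The arm

A 6-joint arm with a two-finger parallel gripper is mounted at the origin on a cart in front of the work surface, level with it; the furniture and walls round the work are solid. World frame = base frame: x ahead of the robot, y to its left, z up, the work surface at z = 0. Lengths are in m, angles in degrees, forces in N, time in s.
With the tool pointing down it reaches from about 0.375 to 0.9 m from the base axis. Payload 3.1 kg.
Tool frame: the origin (TCP) lies midway between the tips of the shut fingers; the grasp point (between the pads) lies 19 mm behind it; y points along the fingers, x is the direction in which the jaws open and shut, and the axes are right-handed (so a half turn about y gives the same grasp; the last joint's range is limited). The gripper opens to 87 mm and grips with 3 to 60 N. Pads are 19 mm wide; open, the fingers measure 117 mm over their backs; the gripper's body (75 mm by 190 mm) begins 51 mm behind the grasp point.
Start: joints at [56.694, 30.224, 82.088, -0, 67.689, -10.227], TCP at [0.245, 0.575, 0.223] pointing down, gripper open.
Joint ranges: [-176.69, 176.69], [-43.24, 126.21], [12.49, 139.97], [-82, 262], [0, 151.66], [-163.58, 163.58]. Speed limits (degrees/s): [159.86, 159.86, 180, 180, 180, 180].

### API

Orientations are given as a 3x3 rotation matrix whose columns are the frame's x, y, z axes.
In Python, from rig import bot, optics, spotter gives the robot as it stands. The module is installed in compiled form; this text tells all that it offers.
- The arm moves only by the shell command python3 -m inch 'ROWS' [OPENING]. ROWS is JSON, a list of rows, each a list of 2 entries, a list of its own where there are three numbers: the shift along the tool's x, y, z in m, then the turn about the tool's y in units of 5 degrees (1.0 is 5 degrees). In form: [[[tx, ty, tz], yaw], ...]. A call has 1 to 12 rows; each row is the pose to reach, as a shift and turn from the pose commanded when the call began, along the tool's axes at that moment; what a row does not reach only later rows make up. A row lasts 1/12 s, in which the tool goes at most 41.7 mm and 7.16 degrees, less where a joint would pass 70% of its speed; a pose out of reach is approached as far as the arm can. A call with a gripper value outside its range is refused whole. OPENING is the gripper command: -1 is fully open, 1 is shut, values between are in proportion, set as the call begins (- or left out, the last holds). The fingers move at their own pace and stop on an object; the grip force is fixed at half the most. Time passes only in rows, so rows that repeat a pose let the fingers close. It gives the time, the measured TCP pose, the force and the opening at its end, in the units of the state.
- bot.read_state(): the state, without advancing time (a new reading comes with each control period).
- optics.capture(name): name is "scene" or "side" or "wrist"; returns a dict with "pixels" (420x560x3 uint8, red, green, blue), "z_map" (420x560 float32, m along the optical axis (not along the pixel's ray), 0 where there is no reading), "mtx" (3x3 intrinsics, pixels), "world_from_camera" (4x4, takes a point from camera to world coordinates). Camera axes: x right, y down, z forward; pixel columns grow to the right and rows downward; lengths in m; the calibration is good to about 2 mm. A picture is of the moment at which its call begins.
- bot.hand_in(): hands the job in, once; it reports no verdict.
Trained networks look in the newest picture that a camera, given by its name, has taken for a name from the list of things; names that differ only in an ending like _2 or _b are one class to them, and where a whole thing is asked for, a point or a joint stands for the part that bears it (a point fixed in the world has none). Each returns a list of dicts, best first, with "confidence" (0 to 1); they miss things now and then, are a little off and sometimes report something else, mostly with a low value. They report only what shows in the picture. A call takes as long as a camera call. They do not tell look-alikes from the thing itself.
- spotter.find_in(camera, query): "location" ([x, y, z] in m, in world coordinates, good to about 4 mm: the middle of the surface that is visible of it).
- spotter.masks_of(camera, query): "pixels" (420x560 bool, what is visible of it).
The state is a dict: "time_s": time; "joint_positions": joint angles; "qvel": joint speeds; "tau": joint torques, N m; "position": TCP position; "tcp_rot": TCP orientation; "force": force on the tool from outside, world axes, zero at the start; "moment": the same for the moment, N m; "opening": opening from 0.0 (shut) to 1.0 (fully open).
Only numpy, scipy, OpenCV 4.12 (cv2) and the standard library are available. Lean on these libraries where they do the work, as an engineer would, in place of code of your own. Each camera call takes 0.05 s, during which the arm holds its last target. There are 200 camera calls.

### The job

Measure the sample vial in the bench caliper: push the sliding jaw gently onto the vial, with the red cam lever still open, until the red pointer of the sprung anvil stands in the green band, without ever driving the anvil to its stop. Holding the jaw at that mark, squeeze the cam lever fully shut against the black grip plate, and finish still holding: lever and plate gripped, pointer in the band and the vial upright, so that the class can read the scale. Leave the other things on the table where they are.

Things in the scene. Friction and masses are not known exactly. Their poses are not given: they have to be found in the camera images.
- caliper: Bench caliper, fixed: wooden base 134 (x) x 310 (y) x 14 mm, white scale on its -x edge. Origin: centre of underside, on the table; the jaw closes along +y, z up. In its frame: blue rear post at y -138, 50 mm high; grey vial bed 56 mm wide, top z 24, y 10 to 96; blue anvil housing 56 x 42 mm, 65 high, at y 129; V anvil 75 high.
- jaw: Sliding jaw, travel 85 mm along y from fully back (start); a 4 to 5 N spring runs it back if let go. Origin on the centre line at table height, axes as caliper. In its frame (mm): upright aluminium plate x -58 to 58, y 26 to 34, z 27 to 82; open fingers can push its rear face. Behind it the fixed black grip plate: x 9 to 17, y -12 to 27, z 44 to 90. Carriage top: z 47.
- jaw_grip (a point): Point on the jaw's centre line 11.5 mm behind the plate's rear face, 72 mm above the table, midway between grip plate and closed lever. A gripper pointing down and closing along the caliper's x squeezes lever (-x) and grip plate (+x) here: 34 mm over their outer faces when closed, x -17 to 17 mm.
- anvil (a joint): How far the sprung steel V anvil is pressed back, in m along the caliper's +y: 0 = free, 0.016 = hard stop. Spring 2 N at 0 plus 0.4 N per mm. Its red T-shaped pointer moves over the white plate on the blue housing; the tip is in the 6 mm green band at 0.005 to 0.011 (middle 0.008).
- cam_lever: Red cam lever on the jaw's -x side. Origin on its vertical pivot (x -13, y -20 in the jaw's frame) at table height; arm along its own y from 2 to 42, 8 thick, z 54 to 88 mm. Closed: its y is parallel to the jaw's y. Open: turned 0.32 to 0.42 rad about +z, tip out to -x (corner at most 35 mm off the centre line). Stays where left; about 3 to 4 N at its tip moves it.
- vial: Snap-cap sample vial, 25 mm diameter, 57 mm tall, standing loose on the grey bed between jaw and anvil. Origin: centre of its underside; z along its axis. The V anvil centres it at y = 55 mm (caliper frame) when unpressed.
- amber_dropper: Bystander: amber dropper bottle with red rubber bulb, 29 mm wide, 96 tall, back row. Origin: centre of its underside.
- blue_dropper: Bystander: clear dropper bottle with blue liquid look and red bulb, 29 mm wide, 96 tall, back row. Origin: centre of its underside.
- beaker: Bystander: clear plastic beaker, 73 mm wide, 76 tall, back row. Origin: centre of its underside.
- spare_vial: Bystander: second snap-cap vial, 25 mm wide, 57 tall, standing alone in the back row, not in the caliper. Origin: centre of its underside.
- petri_dish: Bystander: clear petri dish with specks, 92 mm wide, 14 tall, left of the caliper. Origin: centre of its underside.
- eraser: Bystander: blue and white eraser, 20 x 42 x 13 mm, right of the caliper. Origin: centre of its underside.
There are look-alikes about, which are no part of the job. Leave any pink or purple look-alike of the vial alone.

How it is judged (in metres and radians):
On the way:
1. the jaw presses the upright vial against the anvil with the pointer in the green band, the cam lever still open (value of joint anvil between 0.005 and 0.011 m and angle between vial's own z axis and vertical below 0.12 rad and contact force between vial and jaw above 1 N and angle between the y axis of cam_lever and the y axis of jaw, either way round above 0.25 rad), for 0.2 s.
At the end, for the whole second after the job is handed in: The pointer is in the green band (anvil pressed 5 to 11 mm), the cam lever is shut (under 0.06 rad), the jaw presses the upright vial (tilt under 0.12 rad, over 1 N), and the fingers still hold both lever and jaw (over 2 N on each) (value of joint anvil between 0.005 and 0.011 m and angle between vial's own z axis and vertical below 0.12 rad and angle between the y axis of cam_lever and the y axis of jaw, either way round below 0.06 rad and contact force between vial and jaw above 1 N and contact force between the fingers and cam_lever above 2 N and contact force between the fingers and jaw above 2 N); the arm keeps its last pose, push and grip.
It fails at once if the anvil is driven to its stop (over 14.5 mm) (value of joint anvil above 0.0145 m).
It fails at once if the cam lever is closed while the jaw does not hold the vial at the mark (angle between the y axis of cam_lever and the y axis of jaw, either way round below 0.15 rad and value of joint anvil below 0.003 m).
It fails at once if the vial is tipped (angle between vial's own z axis and vertical above 0.4 rad).
It fails at once if a bystander is disturbed (moved over 25 mm) (distance of any of amber_dropper, blue_dropper, beaker, spare_vial, petri_dish, eraser from where it was at the start of the episode above 0.025 m).
It also fails if it takes over 35 s, if anything falls off the work surface, if the arm or the gripper's body presses on something with over 40 N, if the wrist force passes 120 N, or if a joint passes its speed limit or range.

## Working session

There is one attempt and no reset: what is moved stays moved. The work goes in short steps, Python scripts to look and compute and a shell command to move; the robot and the scene stay as the last step left them, time stands still between calls to the robot, and variables do not carry over. Pictures are saved under pics/ and viewed, about 8 in all and at most 12, crops included, and the job is handed in when it is done.

```bash
mkdir -p pics
cat > h.py <<'E'
import numpy as np, cv2
from rig import bot, optics, spotter
def save(c,name,crop=None,s=1):
    p=c["pixels"]
    if crop: p=p[crop[1]:crop[3],crop[0]:crop[2]]
    p=cv2.resize(p,None,fx=s,fy=s,interpolation=cv2.INTER_CUBIC)
    cv2.imwrite("pics/"+name,p[:,:,::-1])
def pts(c,mask=None):
    z=c["z_map"]; v,u=np.nonzero((z>0)&(mask if mask is not None else True))
    d=z[v,u]; K=c["mtx"]
    P=np.stack([(u-K[0,2])*d/K[0,0],(v-K[1,2])*d/K[1,1],d],1); T=c["world_from_camera"]
    return P@T[:3,:3].T+T[:3,3],u,v
def proj(c,P):
    T=np.linalg.inv(c["world_from_camera"]); q=np.atleast_2d(P)@T[:3,:3].T+T[:3,3]; q=q@c["mtx"].T
    return q[:,:2]/q[:,2:]
E
python3 - <<'E'
from h import *
np.set_printoptions(precision=4,suppress=True)
s=bot.read_state(); print(s)
ims=[]
for n in ["scene","side"]:
    c=optics.capture(n); save(c,n+"0.png"); print(n,c["world_from_camera"])
    for q in ["caliper","jaw","jaw_grip","cam_lever","vial","anvil","eraser"]:
        print(q,[(np.round(r["location"],3).tolist(),round(r["confidence"],2),proj(c,r["location"])[0].astype(int).tolist()) for r in spotter.find_in(n,q)][:4])
E
```

```text
{'time_s': 0.0, 'joint_positions': array([ 56.6933,  30.2793,  82.1582,  -0.0004,  67.6892, -10.2284]), 'qvel': array([ 0.059 ,  0.0056, -0.0462,  0.0538, -0.0319, -0.0645]), 'tau': array([ -0.0008, -44.0048, -17.6588,   0.0633,   0.0584,  -0.0002]), 'position': array([0.2446, 0.5743, 0.2216]), 'tcp_rot': array([[ 0.392 , -0.0012, -0.92  ],
       [ 0.92  , -0.0019,  0.392 ],
       [-0.0022, -1.    ,  0.0004]]), 'force': array([-0.2137, -0.4202,  0.6919]), 'moment': array([0.0003, 0.0132, 0.018 ]), 'opening': 1.0003612164615738}
scene [[ 0.8227 -0.4233  0.3794  0.0996]
 [-0.5683 -0.5955  0.5678 -0.4946]
 [-0.0144 -0.6828 -0.7305  0.9626]
 [ 0.      0.      0.      1.    ]]
caliper [([0.456, 0.116, 0.015], 0.59, [263, 258])]
jaw [([0.461, 0.107, 0.055], 0.85, [266, 250]), ([0.456, 0.115, 0.014], 0.6, [263, 258]), ([0.717, 0.095, 0.038], 0.47, [350, 212])]
jaw_grip [([0.46, 0.116, 0.06], 0.85, [264, 246])]
cam_lever [([0.436, 0.092, 0.077], 0.7, [260, 253])]
vial [([0.475, 0.176, 0.061], 0.68, [255, 228]), ([0.612, 0.144, 0.038], 0.62, [307, 218]), ([0.488, 0.215, 0.063], 0.54, [251, 215]), ([0.625, 0.3, 0.036], 0.47, [277, 182])]
anvil [([0.489, 0.213, 0.063], 0.52, [252, 215])]
eraser [([0.416, -0.126, 0.014], 0.69, [309, 341])]
side [[ 0.9999 -0.0065 -0.0091  0.5622]
 [ 0.0055 -0.4225  0.9063 -0.7495]
 [-0.0098 -0.9063 -0.4225  0.5047]
 [ 0.      0.      0.      1.    ]]
caliper [([0.476, 0.092, 0.025], 0.86, [252, 250])]
jaw [([0.469, 0.115, 0.052], 0.73, [250, 236])]
jaw_grip [([0.47, 0.116, 0.057], 0.85, [250, 234])]
cam_lever []
vial [([0.431, 0.53, -0.0], 0.64, [249, 192]), ([0.622, 0.144, 0.032], 0.63, [313, 237]), ([0.634, 0.292, 0.029], 0.51, [314, 213])]
anvil []
eraser [([0.42, -0.128, 0.011], 0.73, [214, 315])]
```

View pics/scene0.png

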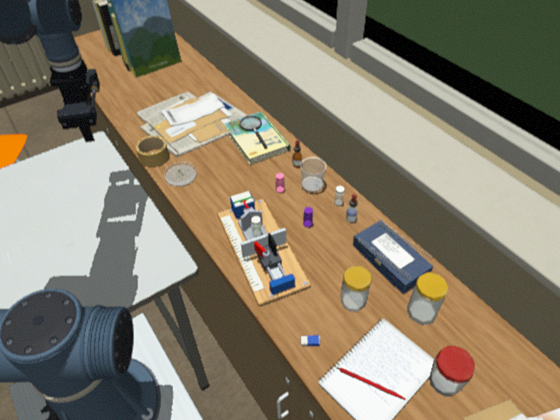

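View pics/side0.png

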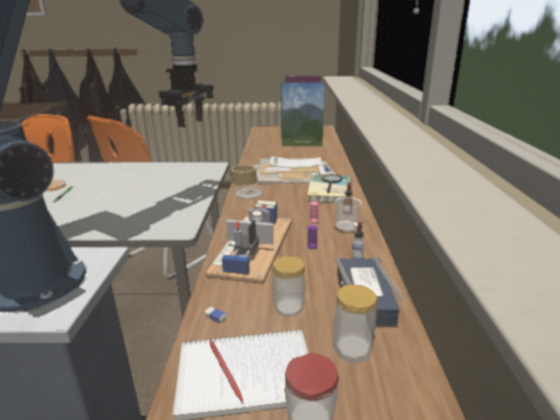

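The vial to measure is the white-capped one on the grey bed at scene (255,228). The look-alikes are pink (280,182), purple (308,217) and the spare vial (340,195). Next I'll fit the caliper pose from depth.

Run:
```python
from h import *
np.set_printoptions(precision=4,suppress=True)
for n in ["scene","side"]:
    c=optics.capture(n); P,u,v=pts(c)
    reg=(np.hypot(P[:,0]-.46,P[:,1]-.10)<.20)
    b=P[reg&(P[:,2]>.009)&(P[:,2]<.019)]
    # keep connected cluster
    g=np.zeros((200,250),np.uint8); ij=((b[:,:2]-[.26,-.1])/.002).astype(int); ok=((ij>=0)&(ij<[200,250])).all(1)
    g[ij[ok,0],ij[ok,1]]=255; g=cv2.morphologyEx(g,cv2.MORPH_CLOSE,np.ones((9,9)))
    g=cv2.morphologyEx(g,cv2.MORPH_OPEN,np.ones((5,5)))
    k,l,st,_=cv2.connectedComponentsWithStats(g); i=1+np.argmax(st[1:,4])
    q=b[ok][l[ij[ok,0],ij[ok,1]]==i]
    print(n,"table z",np.median(P[reg&(abs(P[:,2])<.008),2]), "rect",cv2.minAreaRect(q[:,:2].astype(np.float32)),"top",np.median(q[:,2]))
    t=P[reg&(P[:,2]>.06)&(P[:,2]<.086)&(abs(P[:,1]-.13)<.06)]
    for m in ["vial"]:
        for r in spotter.masks_of(n,m)[:4]:
            X,_,_=pts(c,r["pixels"]); print(m,r["confidence"],np.median(X,0),X[:,2].max())
    for y0 in np.arange(.08,.2,.01):
        w=t[(t[:,1]>=y0)&(t[:,1]<y0+.01)]
        if len(w): print(round(y0,3),len(w),w.min(0),w.max(0))
    if n=="scene": save(c,"crop1.png",(205,180,325,310),4.5)
```

```text
scene table z 0.0006452286755473935 rect ((0.4701799750328064, 0.1441878080368042), (0.30098238587379456, 0.13473640382289886), 78.34828186035156) top 0.014746355816264933
vial 0.7 [0.4771 0.1781 0.0602] 0.0850955735075819
vial 0.63 [0.6279 0.2926 0.0374] 0.0599405081089881
vial 0.59 [0.6142 0.1449 0.0362] 0.06044926765710823
0.08 43 [0.4361 0.0804 0.0601] [0.4756 0.0898 0.0852]
0.09 26 [0.437  0.09   0.0627] [0.4701 0.0992 0.0856]
0.1 30 [0.4362 0.1001 0.0601] [0.4727 0.1099 0.085 ]
0.11 112 [0.4344 0.1103 0.061 ] [0.5231 0.12   0.086 ]
0.12 118 [0.4347 0.12   0.0606] [0.5239 0.1297 0.0854]
0.13 120 [0.4092 0.1301 0.0605] [0.4792 0.1396 0.0853]
0.14 5 [0.4133 0.1402 0.0801] [0.4319 0.1431 0.0833]
0.15 1 [0.6202 0.1525 0.0604] [0.6202 0.1525 0.0604]
0.17 59 [0.4683 0.1701 0.06  ] [0.4902 0.18   0.0851]
0.18 38 [0.4674 0.1802 0.0604] [0.4911 0.1889 0.0846]
side table z 0.0003364058950870441 rect ((0.47136974334716797, 0.14561006426811218), (0.29767826199531555, 0.13366319239139557), 78.11637878417969) top 0.014243522333954595
vial 0.65 [0.6191 0.1439 0.0338] 0.057976805698521705
vial 0.55 [0.4823 0.1783 0.0738] 0.09068384874548452
0.08 55 [0.4382 0.0802 0.0602] [0.4762 0.09   0.0857]
0.09 18 [0.4465 0.0904 0.0614] [0.4784 0.0998 0.0859]
0.1 16 [0.445  0.1005 0.0602] [0.4804 0.1093 0.0858]
0.11 110 [0.4796 0.1107 0.0603] [0.5243 0.12   0.0847]
0.12 126 [0.4424 0.12   0.06  ] [0.5242 0.1299 0.0838]
0.13 115 [0.4114 0.13   0.0604] [0.4714 0.1397 0.084 ]
0.14 6 [0.4112 0.1403 0.0642] [0.4198 0.144  0.0831]
0.17 56 [0.4717 0.1726 0.0604] [0.4923 0.1798 0.0825]
0.18 31 [0.4714 0.18   0.0611] [0.494  0.1899 0.0825]
```

View pics/crop1.png

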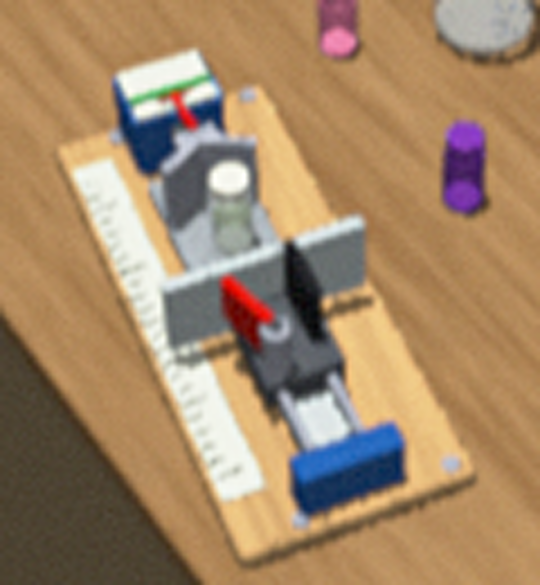

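The crop shows the vial (230,205 in the crop) between the jaw plate and the V anvil. The red lever is open, the black grip plate stands to its right and the pointer is at free. The caliper's y axis lies about 78.3° from world x. Next I'll fit the jaw plate's rear face and work out the approach.

```bash
cat >> h.py <<'E'
a=np.radians(78.25); Y=np.array([np.cos(a),np.sin(a),0]); X=np.array([Y[1],-Y[0],0]); C=np.array([.4707,.1449,0])
R=np.stack([X,Y,[0,0,1]],1)
def cal(P): return (np.atleast_2d(P)-C)@R
def wor(p): return np.atleast_2d(p)@R.T+C
def plate(c):
    q=cal(pts(c)[0]); m=(q[:,2]>.055)&(q[:,2]<.078)&(abs(q[:,0])>.027)&(abs(q[:,0])<.056)&(q[:,1]<.06)&(q[:,1]>-.04)
    q=q[m]; l=q[:,0]<0
    return np.median(q[l],0)*1e3,np.median(q[~l],0)*1e3,len(q)
def shift(target):
    s=bot.read_state(); return s["tcp_rot"].T@(np.array(target)-s["position"])
E
python3 - <<'E'
from h import *
np.set_printoptions(precision=4,suppress=True)
for n in ["scene","side"]:
    c=optics.capture(n); print(n,plate(c))
    q=cal(pts(c)[0]); m=(abs(q[:,0])<.07)&(q[:,1]>-.2)&(q[:,1]<.2)
    p=q[m&(q[:,1]<-.1)&(q[:,2]>.04)&(q[:,2]<.06)]; print("post x",p[:,0].min(),p[:,0].max(),"y med",np.median(p[:,1]))
    p=q[m&(q[:,1]>.09)&(q[:,2]>.055)&(q[:,2]<.068)]; print("housing",p.min(0),p.max(0))
    p=q[m&(q[:,1]<.015)&(q[:,2]>.078)&(abs(q[:,0])>.03)]; print("plate top",p.min(0),p.max(0),np.median(p,0))
    for r in spotter.masks_of(n,"vial"):
        z=cal(pts(c,r["pixels"])[0]); z=z[z[:,2]>.078]
        if len(z): print("vial top",np.median(z,0),len(z))
E
```

```text
scene (array([-38.5056, -20.6688,  66.5935]), array([ 41.6732, -20.3935,  67.1827]), 145)
post x -0.030658093050542623 0.029853789208396223 y med -0.13273370504116147
housing [-0.0293  0.0936  0.0552] [0.027  0.1601 0.0679]
plate top [-0.058  -0.0233  0.0781] [ 0.0562 -0.012   0.0865] [-0.0321 -0.0185  0.0813]
vial top [0.0017 0.0404 0.0807] 49
side (array([-45.8846, -19.1463,  67.2423]), array([ 41.495 , -18.8886,  66.3693]), 172)
post x -0.02941026108263572 0.030152823768326734 y med -0.13489786007391538
housing [-0.0255  0.1149  0.0553] [0.028  0.1625 0.0676]
plate top [-0.0571 -0.0233  0.0781] [ 0.0575 -0.0118  0.0832] [ 0.0333 -0.018   0.0813]
```

Run:
```python
from h import *
np.set_printoptions(precision=4,suppress=True)
t=wor([0,-.0415,.15])[0]; print(t, shift(t))
s=bot.read_state(); x=s["tcp_rot"][:,0]; print("yaw units",(np.degrees(np.arctan2(x[1],x[0]))-np.degrees(np.arctan2(X[1],X[0])))/5)
```

```text
[0.4622 0.1043 0.15  ] [-0.3479  0.0726 -0.3844]
yaw units 15.73444547158488
```

```bash
python3 -m inch '[[[-0.03,0,-0.033],1.2],[[-0.06,0,-0.066],2.4],[[-0.09,0,-0.1],3.6],[[-0.12,0,-0.133],4.8],[[-0.15,0,-0.166],6],[[-0.18,0,-0.2],7.2],[[-0.21,0,-0.232],8.4],[[-0.24,0.01,-0.265],9.6],[[-0.27,0.02,-0.298],10.8],[[-0.3,0.03,-0.331],12],[[-0.325,0.04,-0.36],13.2],[[-0.335,0.05,-0.37],14.4]]' -1
python3 - <<'E'
from h import *
np.set_printoptions(precision=4,suppress=True)
c=optics.capture("wrist"); save(c,"w1.png")
t=wor([0,-.0415,.15])[0]; print(shift(t)); print(plate(c), bot.read_state()["force"])
s=bot.read_state(); x=s["tcp_rot"][:,0]; print("yaw units",(np.degrees(np.arctan2(x[1],x[0]))-np.degrees(np.arctan2(X[1],X[0])))/5)
E
```

```text
time_s: 2.2
position: [0.4537, 0.1246, 0.1754]
tcp_rot: [[0.996, 0.004, 0.094], [-0.094, 0.0, 0.996], [0.004, -1.0, 0.001]]
force: [1.0, 0.3, 0.2]
opening: 0.998
[ 0.0073  0.0228 -0.0138]
(array([-39.1393, -11.0817,  66.975 ]), array([ 40.3944, -10.9202,  67.2325]), 558) [ 1.8124 -2.968  -0.6852]
yaw units 1.1811052032949099
```

View pics/w1.png

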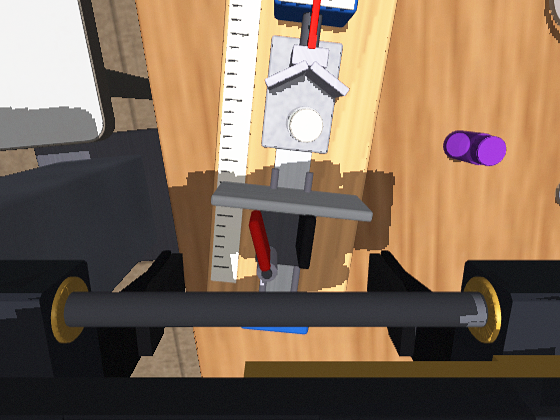

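The wrist view looks along the jaw: plate edge at row 205, lever (260,240), grip plate (307,240), vial (305,125) and pointer (315,20). Finishing the alignment next, then lowering behind the plate.

```bash
python3 -m inch '[[[0.004,0.01,-0.007],0.6],[[0.007,0.022,-0.013],1.2],[[0.007,0.022,-0.013],1.2],[[0.007,0.022,-0.013],1.2],[[0.007,0.022,-0.013],1.2]]'
python3 - <<'E'
from h import *
np.set_printoptions(precision=4,suppress=True)
c=optics.capture("wrist")
print(plate(c)); q=cal(pts(c)[0])
p=q[(abs(q[:,0])<.08)&(q[:,1]<.01)&(q[:,1]>-.05)&(q[:,2]>.0795)&(q[:,2]<.0845)&(abs(q[:,0])>.02)]; print("plate top",p.min(0),p.max(0),np.median(p,0))
for r in spotter.masks_of("wrist","vial"):
    z=cal(pts(c,r["pixels"])[0]); z=z[z[:,2]>.078]
    if len(z): print("vial top",np.median(z,0),len(z))
s=bot.read_state(); print(cal(s["position"]),s["force"],shift(wor([0,-.0415,.053])[0]),(np.degrees(np.arctan2(*s["tcp_rot"][1::-1,0]))+11.75)/5)
E
```

```text
time_s: 2.67
position: [0.4577, 0.1135, 0.153]
tcp_rot: [[0.982, 0.0, 0.19], [-0.19, 0.0, 0.982], [0.0, -1.0, 0.0]]
force: [-0.8, 0.1, -0.2]
opening: 0.999
(array([-39.5555, -11.1232,  67.5362]), array([ 41.3072, -10.956 ,  66.8758]), 636)
plate top [-0.0589 -0.0373  0.0795] [ 0.0562 -0.0107  0.0844] [-0.0221 -0.0147  0.0813]
vial top [0.0009 0.0432 0.0802] 1089
[[-0.0063 -0.0331  0.1533]] [ 0.2353 -0.154   0.7344] [ 0.006   0.1003 -0.0085] 0.15677505487169405
```

```bash
python3 -m inch '[[[0.005,0.01,-0.008],0.15],[[0.005,0.03,-0.008],0.15],[[0.005,0.05,-0.008],0.15],[[0.005,0.07,-0.008],0.15],[[0.005,0.09,-0.008],0.15],[[0.005,0.1,-0.008],0.15],[[0.005,0.1,-0.008],0.15],[[0.005,0.1,-0.008],0.15]]'
python3 - <<'E'
from h import *
np.set_printoptions(precision=4,suppress=True)
c=optics.capture("wrist"); save(c,"w2.png")
print(plate(c))
s=bot.read_state(); print(cal(s["position"]),s["force"],(np.degrees(np.arctan2(*s["tcp_rot"][1::-1,0]))+11.75)/5)
E
```

```text
time_s: 3.43
position: [0.461, 0.1047, 0.0527]
tcp_rot: [[0.979, -0.0, 0.204], [-0.204, 0.0, 0.979], [-0.0, -1.0, -0.0]]
force: [0.8, -0.2, -0.1]
opening: 0.997
(array([-45.2384, -11.5252,  67.789 ]), array([ 42.7229, -11.3887,  67.8952]), 4002)
[[-0.0008 -0.0413  0.0533]] [0.3531 0.0008 0.7483] -0.002448389914264837
```

View pics/w2.png

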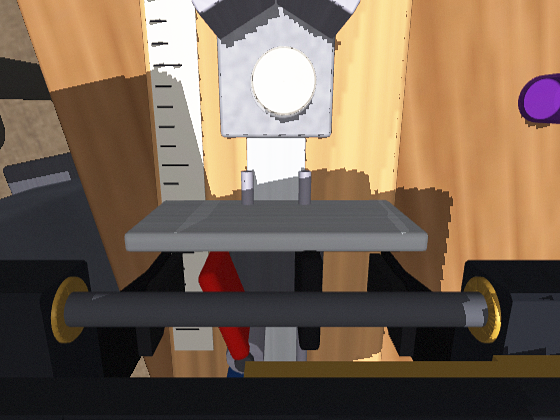

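The fingers straddle the lever and grip plate, behind the plate and centred. Starting the push.

```bash
python3 -m inch '[[[0,0,0.004],0],[[0,0,0.008],0],[[0,0,0.012],0],[[0,0,0.016],0],[[0,0,0.02],0],[[0,0,0.025],0],[[0,0,0.03],0],[[0,0,0.035],0],[[0,0,0.04],0],[[0,0,0.044],0],[[0,0,0.046],0],[[0,0,0.046],0]]'
python3 - <<'E'
from h import *
np.set_printoptions(precision=4,suppress=True)
c=optics.capture("wrist"); print(plate(c))
q=cal(pts(c)[0]); 
for r in spotter.masks_of("wrist","vial"):
    z=cal(pts(c,r["pixels"])[0]); z=z[z[:,2]>.078]
    if len(z): print("vial top",np.median(z,0),len(z))
s=bot.read_state(); print(cal(s["position"]),s["force"]@R)
E
```

```text
time_s: 4.48
position: [0.4707, 0.1496, 0.0528]
tcp_rot: [[0.979, 0.001, 0.204], [-0.204, -0.0, 0.979], [0.001, -1.0, 0.0]]
force: [-0.0, -3.4, 2.9]
opening: 0.996
(array([-43.4912,  24.2964,  68.4615]), array([42.2129, 24.4689, 68.0578]), 3331)
vial top [0.0011 0.0434 0.0802] 2695
[[-0.001   0.0042  0.0526]] [ 0.6275 -3.6649  2.4595]
```

```bash
python3 -m inch '[[[0,0,0.003],0],[[0,0,0.005],0],[[0,0,0.006],0],[[0,0,0.007],0],[[0,0,0.008],0],[[0,0,0.009],0],[[0,0,0.01],0],[[0,0,0.011],0],[[0,0,0.012],0],[[0,0,0.013],0],[[0,0,0.014],0],[[0,0,0.014],0]]'
python3 - <<'E'
from h import *
np.set_printoptions(precision=4,suppress=True)
c=optics.capture("wrist"); save(c,"w3.png"); print(plate(c))
for r in spotter.masks_of("wrist","vial"):
    z=cal(pts(c,r["pixels"])[0]); z=z[z[:,2]>.078]
    if len(z): print("vial top",np.median(z,0),len(z))
for i in range(3):
    optics.capture("wrist"); s=bot.read_state(); print(cal(s["position"]),s["force"]@R)
c=optics.capture("scene"); save(c,"s3.png",(215,175,305,245),7)
E
```

```text
time_s: 5.58
position: [0.4733, 0.1628, 0.0526]
tcp_rot: [[0.979, -0.0, 0.205], [-0.205, -0.0, 0.979], [-0.0, -1.0, -0.0]]
force: [-0.1, -5.2, 3.0]
opening: 0.997
(array([-43.5998,  37.7805,  68.2415]), array([42.1126, 37.9543, 67.9025]), 3277)
[[-0.0011  0.018   0.0526]] [ 1.5634 -5.0561  2.155 ]
[[-0.001   0.0181  0.0526]] [ 1.4276 -4.9142  2.1875]
[[-0.0011  0.0181  0.0526]] [ 1.4365 -4.8751  2.7016]
```

View pics/w3.png

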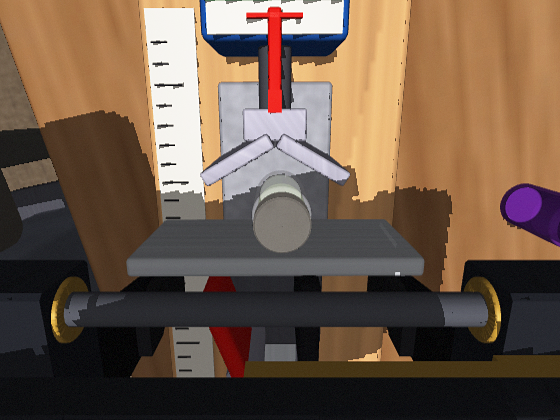

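View pics/s3.png

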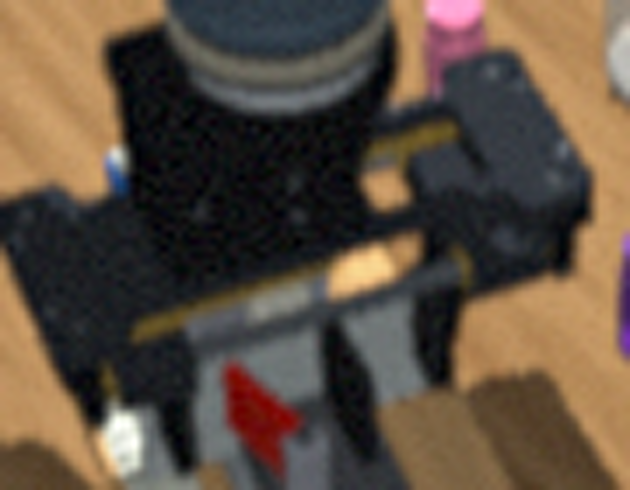

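The vial sits against the jaw plate at (282,222) and looks upright. The gap to the V (tips at row 180) is still open, and the pointer T at (275,15) is free. The gripper hides the scene view. I'll use wrist depth for numbers.

```bash
cat >> h.py <<'E'
def report(png=None):
    np.set_printoptions(precision=1,suppress=True)
    c=optics.capture("wrist"); 
    if png: save(c,png)
    P,u,v=pts(c); q=cal(P)*1e3; hsv=cv2.cvtColor(c["pixels"],cv2.COLOR_RGB2HSV)[v,u].astype(int)
    red=((hsv[:,0]<8)|(hsv[:,0]>172))&(hsv[:,1]>150)&(hsv[:,2]>60)&(v<160)
    r=q[red]; print("pointer max y",np.percentile(r[:,1],[50,95,99]),"z",np.median(r[:,2]))
    g=q[(hsv[:,0]>45)&(hsv[:,0]<85)&(hsv[:,1]>90)&(v<160)]
    if len(g)>20: print("green y",np.percentile(g[:,1],[1,99]),len(g))
    A=(abs(q[:,0])<14)&(q[:,1]>30)&(q[:,1]<72)&(v>100)
    for lo,hi in [(78,83),(60,70),(40,50)]:
        w=q[A&(q[:,2]>lo)&(q[:,2]<hi)]
        if len(w): print("vial z",lo,hi,len(w),"x",np.percentile(w[:,0],[2,98]),"y",np.percentile(w[:,1],[2,98]))
    w=q[(q[:,2]>70)&(q[:,2]<78)&(abs(q[:,0])>20)&(abs(q[:,0])<34)&(q[:,1]>42)&(q[:,1]<90)]
    if len(w): print("V tips y",np.percentile(w[:,1],[2,50]))
    print("plate",*plate(c)[:2]); s=bot.read_state(); print("t",s["time_s"],"tcp",cal(s["position"])*1e3,"F",s["force"]@R)
E
python3 -c "
from h import *
report()"
```

```text
pointer max y [113.1 125.5 126.9] z 68.68208204223797
vial z 78 83 4143 x [-12.4  12.6] y [30.9 60.5]
vial z 60 70 722 x [-13.3  13.4] y [37.6 62.9]
vial z 40 50 197 x [-13.7  11.1] y [37.7 63. ]
V tips y [65.4 69.5]
plate [-43.6  37.8  68.3] [42.1 37.9 68. ]
t 5.9333 tcp [[-1.1 18.  52.6]] F [ 1.9 -3.8  3.2]
```

```bash
python3 -m inch '[[[0,0,0.001],0],[[0,0,0.002],0],[[0,0,0.003],0],[[0,0,0.004],0],[[0,0,0.005],0],[[0,0,0.006],0],[[0,0,0.007],0],[[0,0,0.008],0],[[0,0,0.008],0],[[0,0,0.008],0]]'
python3 -c "
from h import *
report()"
```

```text
time_s: 6.77
position: [0.475, 0.1707, 0.0526]
tcp_rot: [[0.979, -0.0, 0.205], [-0.205, -0.0, 0.979], [-0.0, -1.0, -0.0]]
force: [-0.7, -3.9, 2.2]
opening: 1.004
pointer max y [112.5 125.5 126.9] z 68.7366630374037
green y [130.7 136.7] 2525
vial z 78 83 4171 x [-12.4  12.5] y [38.8 68.5]
vial z 60 70 719 x [-13.3  13.4] y [45.6 71. ]
vial z 40 50 188 x [-13.6  11.2] y [45.8 71.1]
V tips y [45.6 67. ]
plate [-43.5  45.8  68.3] [42.1 46.  68.1]
t 6.8167 tcp [[-1.1 26.1 52.6]] F [ 1.1 -5.   2.6]
```

```bash
python3 -m inch '[[[0,0,0.001],0],[[0,0,0.002],0],[[0,0,0.003],0],[[0,0,0.004],0],[[0,0,0.004],0],[[0,0,0.004],0]]'
python3 -c "
from h import *
report('w4.png')"
```

```text
time_s: 7.32
position: [0.4757, 0.1746, 0.0526]
tcp_rot: [[0.979, -0.0, 0.205], [-0.205, -0.0, 0.979], [-0.0, -1.0, -0.0]]
force: [1.0, -4.9, 1.8]
opening: 0.997
pointer max y [112.7 125.4 126.8] z 68.7411715801079
green y [130.7 136.6] 2449
vial z 78 83 4024 x [-12.4  12.7] y [42.9 71.2]
vial z 60 70 439 x [-13.5  13.5] y [32.5 71.7]
vial z 40 50 35 x [-13.9  -8.9] y [49.7 70.1]
V tips y [49.6 67. ]
plate [-43.6  49.8  68.4] [42.1 50.  68.2]
t 7.3667 tcp [[-1.1 30.1 52.6]] F [ 1.8 -4.5  3.4]
```

View pics/w4.png

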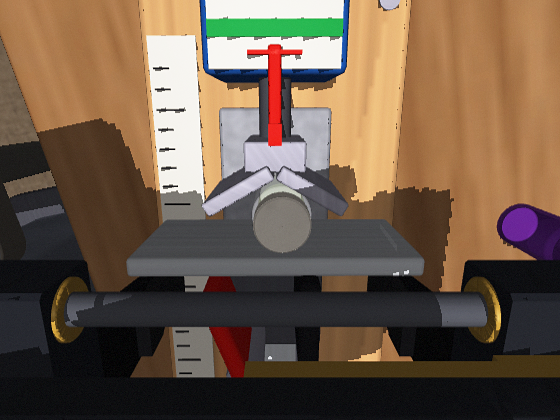

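The pointer T at (275,50) is still below the green band (row 27), and the vial is about to meet the V. Continuing in small steps.

```bash
python3 -m inch '[[[0,0,0.001],0],[[0,0,0.002],0],[[0,0,0.003],0],[[0,0,0.004],0],[[0,0,0.004],0],[[0,0,0.004],0]]'
python3 -c "
from h import *
report()"
```

```text
time_s: 7.87
position: [0.4764, 0.1778, 0.0526]
tcp_rot: [[0.979, -0.001, 0.204], [-0.204, -0.001, 0.979], [-0.0, -1.0, -0.001]]
force: [0.3, -9.2, 3.8]
opening: 1.004
pointer max y [114.6 127.8 129.3] z 68.76108067742575
green y [130.8 136.5] 2326
vial z 78 83 3644 x [-12.7  12.7] y [46.1 71.4]
vial z 60 70 326 x [-13.5  13.5] y [33.1 71.6]
vial z 40 50 30 x [-13.9 -10.1] y [52.7 71.4]
V tips y [52.7 69.3]
plate [-43.4  53.   68.4] [42.1 53.1 67.9]
t 7.9167 tcp [[-1.1 33.4 52.6]] F [ 2.4 -6.6  3.2]
```

```bash
python3 -m inch '[[[0,0,0.001],0],[[0,0,0.002],0],[[0,0,0.003],0],[[0,0,0.004],0],[[0,0,0.005],0],[[0,0,0.0055],0],[[0,0,0.0055],0],[[0,0,0.0055],0]]'
python3 -c "
from h import *
report('w5.png')"
```

```text
time_s: 8.58
position: [0.4774, 0.1826, 0.0526]
tcp_rot: [[0.979, -0.001, 0.203], [-0.203, -0.002, 0.979], [-0.001, -1.0, -0.002]]
force: [1.0, -10.4, 3.6]
opening: 1.001
pointer max y [119.8 132.6 134.2] z 68.71168593692708
green y [130.9 136.6] 1863
vial z 78 83 2959 x [-12.9  13. ] y [50.8 71.6]
vial z 60 70 243 x [-13.8  13.7] y [36.  71.6]
vial z 40 50 382 x [-13.8   6.9] y [30.1 58.1]
V tips y [42.8 72.7]
plate [-43.4  57.8  68.4] [42.  58.  68.1]
t 8.6333 tcp [[-1.1 38.3 52.6]] F [  2.6 -10.2   2.9]
```

View pics/w5.png

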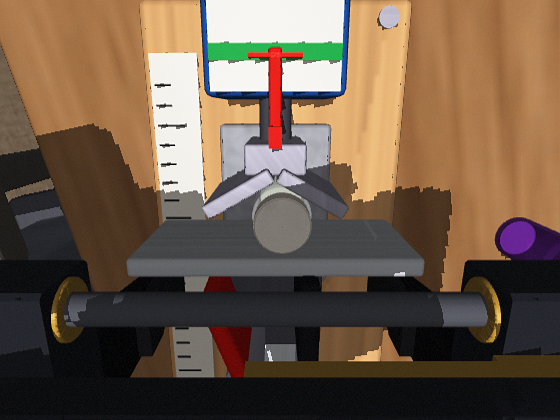

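The pointer T at (275,54) is in the green band, with the anvil at about 7.3 mm, the vial upright and the lever open. Closing in two stages.

```bash
python3 -m inch '[[[0,0,0],0],[[0,0,0.0005],0],[[0,0,0.0005],0],[[0,0,0.0005],0],[[0,0,0.0005],0],[[0,0,0.0005],0],[[0,0,0.0005],0],[[0,0,0.0005],0]]' -0.15
python3 -c "
from h import *
report()"
```

```text
time_s: 9.3
position: [0.4718, 0.1832, 0.0512]
tcp_rot: [[0.979, -0.013, 0.204], [-0.204, -0.003, 0.979], [-0.012, -1.0, -0.005]]
force: [-5.6, -7.3, -0.1]
opening: 0.59
pointer max y [119.7 132.3 133.8] z 68.7149041766296
green y [130.8 136.6] 1937
vial z 78 83 3079 x [-12.9  12.9] y [50.3 71.5]
vial z 60 70 254 x [-13.9  13.9] y [37.6 71.3]
vial z 40 50 337 x [-13.7   7. ] y [30.1 57.8]
V tips y [42.5 58.1]
plate [-39.   57.5  68.6] [41.3 57.7 67.6]
t 9.35 tcp [[-6.7 37.8 51.2]] F [-3.2 -8.1  1.3]
```

```bash
python3 -m inch '[[[0,0,0],0],[[0,0,0],0],[[0,0,0],0],[[0,0,0],0],[[0,0,0],0],[[0,0,0],0],[[0,0,0],0],[[0,0,0],0]]' 1
python3 -c "
from h import *
report('w6.png')"
```

```text
time_s: 10.02
position: [0.4775, 0.1829, 0.051]
tcp_rot: [[0.979, -0.002, 0.204], [-0.204, -0.002, 0.979], [-0.001, -1.0, -0.003]]
force: [2.6, -10.1, -9.9]
opening: 0.384
pointer max y [120.1 133.  134.3] z 68.72214869550756
green y [130.7 136.6] 1943
vial z 78 83 2998 x [-13.   12.9] y [50.3 71.6]
vial z 60 70 258 x [-13.7  13.8] y [37.  71.3]
vial z 40 50 347 x [-13.5   7.1] y [30.1 58.6]
V tips y [57.9 74.3]
plate [-41.4  58.3  67.7] [41.2 58.4 67.7]
t 10.0667 tcp [[-1.1 38.6 51. ]] F [ 5.3 -9.7 -9.5]
```

View pics/w6.png

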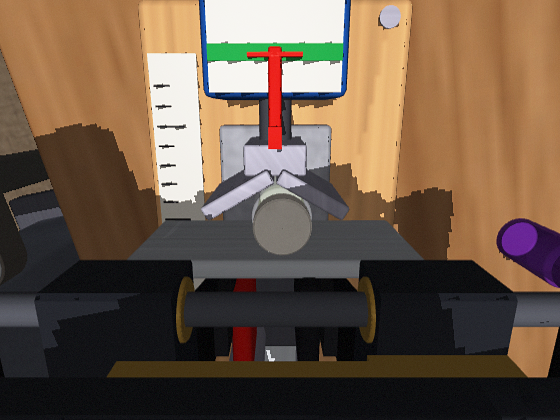

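The lever now runs parallel to the jaw (243,320). The opening is 0.384, or 33.4 mm against the 34 mm expected when closed. The T at (275,54) is in the band and the vial is upright. One hold check, then hand in.

```bash
python3 -m inch '[[[0,0,0],0],[[0,0,0],0],[[0,0,0],0],[[0,0,0],0],[[0,0,0],0],[[0,0,0],0],[[0,0,0],0],[[0,0,0],0],[[0,0,0],0],[[0,0,0],0]]'
python3 -c "
from h import *
report()
c=optics.capture('wrist'); P,u,v=pts(c); q=cal(P)*1e3; h=cv2.cvtColor(c['pixels'],cv2.COLOR_RGB2HSV)[v,u].astype(int)
m=((h[:,0]<8)|(h[:,0]>172))&(h[:,1]>150)&(h[:,2]>50)&(v>240)&(q[:,2]>84)&(q[:,2]<92); r=q[m]
print(len(r), r.min(0), r.max(0), 'lever slope', np.polyfit(r[:,1],r[:,0],1)[0])
print(bot.hand_in())"
```

```text
time_s: 10.9
position: [0.4775, 0.1829, 0.051]
tcp_rot: [[0.979, -0.002, 0.204], [-0.204, -0.002, 0.979], [-0.001, -1.0, -0.003]]
force: [2.7, -10.1, -9.4]
opening: 0.389
pointer max y [120.1 133.  134.3] z 68.70603073384264
green y [130.7 136.6] 1951
vial z 78 83 2989 x [-13.1  12.9] y [50.  71.6]
vial z 60 70 263 x [-13.6  13.7] y [36.4 71.3]
vial z 40 50 351 x [-13.5   7.1] y [30.1 58.5]
V tips y [57.9 74.3]
plate [-41.7  58.3  67.8] [41.1 58.4 67.8]
t 10.95 tcp [[-1.1 38.6 51. ]] F [ 4.9 -9.9 -9.4]
673 [-18.5  16.5  84.1] [-10.5  33.9  89.2] lever slope -0.00016138229475379934
the job is handed in; nothing more can be done
None
```

The job is handed in at about 11 s, with the arm still holding: lever and grip plate gripped, the pointer in the green band and the vial upright.

I pushed the sliding jaw onto the vial with open fingers until the pointer was in the band, the lever still open and the anvil pressed about 7.3 mm. I then squeezed the lever shut against the grip plate in two stages.

Last checks before handing in:
- **Anvil:** pressed about 7.5 mm. The pointer tip read at y 133–134 mm, inside the green band at 130.7–136.6 mm, and was steady over the last second.
- **Lever:** parallel to the jaw, with a fitted slope of about 0. The gripper opening of 0.389, or about 34 mm, matches the closed width.
- **Vial and push:** the vial looks upright in the wrist view, and the push on the tool reads about 10 N. I could not measure the contact forces on the lever, jaw or vial separately.

**What disagreed:**
- My fit of the caliper's position was several mm off along y. Vial contact came later than the nominal 55 mm, so I relied on the pointer instead.
- The tool was pushed about 5.6 mm sideways while the lever was moving, and recentred once the grip was shut. It also carries about 9 N vertically.
- I did not recheck the bystanders at the end. The arm passed well above them.

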